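# Reset the tripped power strip and switch the charger back on

### The arm

A 6-joint arm with a two-finger parallel gripper is mounted at the origin on the work surface. World frame = base frame: x ahead of the robot, y to its left, z up, the work surface at z = 0. Lengths are in m, angles in rad, forces in N, time in s.
With the tool pointing down it reaches from about 0.4 to 0.825 m from the base axis. Payload 7 kg.
Tool frame: the origin (TCP) lies midway between the tips of the shut fingers; the grasp point (between the pads) lies 19 mm behind it; z points along the fingers, y is the line along which they close (so a half turn about z gives the same grasp; the last joint's range is limited). The gripper opens to 88 mm and grips with 3 to 60 N. Pads are 19 mm wide; open, the fingers measure 130 mm over their backs; the gripper's body (78 mm by 193 mm) begins 47 mm behind the grasp point.
Start: joints at [1.409, 0.359, 0.012, 0, -1.224, -0.288], TCP at [0.293, 0.608, 0.227] pointing down, gripper open.
Joint ranges: [-3.07, 3.07], [-1.43, 2.12], [-1.02, 1.25], [-3.03, 1.67], [-3.05, -0], [-3.03, 3.03]. Speed limits (rad/s): [2.39, 2.39, 3.01, 3.14, 3.14, 3.14].

### API

Orientations are given as [roll, pitch, yaw] about the fixed x, y, z axes, in that order (R = Rz(yaw) Ry(pitch) Rx(roll)).
In Python, from station import arm, grab_frame, camera_params, spot_in gives the robot as it stands.
- The arm moves only by the shell command python3 -m jog 'ROWS' [FORCE]. ROWS is JSON, a list that holds one entry, the list of rows, each a list of 7 numbers: the shift along the tool's x, y, z in mm, then the turn, a rotation vector about the tool's x, y, z in rad, then the finger opening in mm, from 0 to 87.6. In form: [[[x, y, z, wx, wy, wz, fingers], ...]]. A call has 1 to 20 rows; each row is the pose to reach, as a shift and turn from the pose commanded when the call began, along the tool's axes at that moment; what a row does not reach only later rows make up. A row lasts 1/8 s, in which the tool goes at most 62.5 mm and 10.7 degrees, less where a joint would pass 70% of its speed; a pose out of reach is approached as far as the arm can. A call with a gripper value outside its range is refused whole. The fingers move at their own pace and stop on an object; FORCE is the grip in N (left out, the last holds). Time passes only in rows, so rows that repeat a pose let the fingers close. It gives the time, the measured TCP pose, the force, the opening and the grip force at its end, in the units of the state.
- arm.get_state(): the state, without advancing time (a new reading comes with each control period).
- grab_frame(name): name is "scene" or "top"; returns (picture, depth): 480x640x3 uint8, blue, green, red; 480x640 float32, m along the optical axis (not along the pixel's ray), 0 where there is no reading.
- camera_params(name): a dict with "mtx" (3x3 intrinsics, pixels), "k1" (the pictures are not rectified: a ray, as slopes to the right and down, at radius r is drawn at 1 + k1 r^2 times it, then the intrinsics apply), "R" (3x3) and "t" (3): a world point X has camera coordinates R X + t. Camera axes: x right, y down, z forward; pixel columns grow to the right and rows downward; lengths in m; the calibration is good to about 2 mm. A picture is of the moment at which its call begins. camera_params takes no time and is no camera call.
- arm.job_done(): hands the job in; it is judged then, once.
Trained networks look in the newest picture that a camera, given by its name, has taken for a name from the list of things; names that differ only in an ending like _2 or _b are one class to them, and where a whole thing is asked for, a point or a joint stands for the part that bears it (a point fixed in the world has none). Each returns a list of dicts, best first, with "confidence" (0 to 1); they miss things now and then, are a little off and sometimes report something else, mostly with a low value. They report only what shows in the picture. A call takes as long as a camera call. They do not tell look-alikes from the thing itself.
- spot_in(query, camera): "uv" ([column, row] in pixels, amid what is visible of it).
The state is a dict: "t": time; "q": joint angles; "qd": joint speeds; "joint_efforts": joint torques, N m; "eef_pos": TCP position; "ee_rot": TCP orientation; "force": force on the tool from outside, world axes, zero at the start; "moment": the same for the moment, N m; "width": finger opening in m; "gripper_force": force on a finger pad.
Only numpy, scipy, OpenCV 4.12 (cv2) and the standard library are available. Lean on these libraries where they do the work, as an engineer would, in place of code of your own. Each camera call takes 0.05 s, during which the arm holds its last target. There are 200 camera calls.

### The job

The overload cut-out of the bench power strip has tripped and all its switches are off: push the popped-out cut-out button fully home, then switch on the strip's large main rocker, and last switch on the small rocker of the socket that the charger is plugged into. The other sockets stay switched off. Only press; do not pick anything up, and leave the charger in its socket and the things around the strip where they are.

Things in the scene. Friction and masses are not known exactly. Their poses are not given: they have to be found in the camera images.
- strip: Mains power strip screwed to the bench, fed from below: light grey, 90 mm wide (x), 320 mm long (y), 45 mm high, black end caps, controls black or steel. Origin: middle of its underside; z up, y along it towards the end with cut-out and main switch. Four sockets in a row along its +x edge; each one's small rocker lies beside it on the -x (robot) side.
- cutout_top (a point): Centre of the flat top of the overload cut-out's button: a black plunger 10 mm across rising from a steel nut 17 mm across, at strip x = 24 mm, y = 128 mm. This point is 60.5 mm above the bench when popped out, 54.5 mm when pushed home (the steel collar round it is 50 mm high).
- cutout (a joint): Travel of the cut-out's button, m: 0 popped out (as found), 0.006 pushed home. It resists with up to 6 N and past half way snaps down and stays in.
- main (a joint): Main rocker switch, the largest: V-shaped cap 24 mm wide (y), 32 mm long (x), pivot at strip x = -22 mm, y = 128 mm, beside the cut-out. Off: the -x (robot side) end stands raised. On: the -x face lies level, 3.5 mm above the strip's top, and the +x end is raised. Past the middle it snaps over by itself. 0 = off (as found), 0.36 = on; about 5 N at the raised end.
- main_end (a point): Middle of the outer top edge of the main rocker's -x end (rides with the rocker): 54 mm above the bench when off, 48.5 mm when on, about 16 mm to the -x side of its pivot. Press down here or a few mm inside to switch on.
- charger: White plug-in charger, a block 48 x 48 mm by 30 mm high on a round plug sitting loose in one of the four sockets (which one varies). Origin: middle of the block's underside, at the strip's top, in line with the centre of its socket. Stands 75 mm above the bench.
- socket1 (a point): Centre of the mouth of the socket nearest to the main switch (round well 40 mm across, 17 mm deep, at strip x = 18 mm, y = 64 mm, 45 mm above the bench).
- sw1 (a joint): Small rocker of that socket (nearest to the main switch): cap 17 mm wide (y) by 25 mm long (x), pivot at strip x = -23 mm, y = 64 mm; same shape and action as the main rocker. 0 = off (as found), 0.36 = on; about 4 N at the raised end.
- sw1_end (a point): Middle of the outer top edge of the -x end of that small rocker (rides with it): 53 mm above the bench when off, 48.5 mm when on, about 12 mm to the -x side of its pivot. Press down here or a few mm inside to switch on.
- socket2 (a point): Centre of the mouth of the socket second from the main switch (round well 40 mm across, 17 mm deep, at strip x = 18 mm, y = 2 mm, 45 mm above the bench).
- sw2 (a joint): Small rocker of that socket (second from the main switch): cap 17 mm wide (y) by 25 mm long (x), pivot at strip x = -23 mm, y = 2 mm; same shape and action as the main rocker. 0 = off (as found), 0.36 = on; about 4 N at the raised end.
- sw2_end (a point): Middle of the outer top edge of the -x end of that small rocker (rides with it): 53 mm above the bench when off, 48.5 mm when on, about 12 mm to the -x side of its pivot. Press down here or a few mm inside to switch on.
- socket3 (a point): Centre of the mouth of the socket third from the main switch (round well 40 mm across, 17 mm deep, at strip x = 18 mm, y = -60 mm, 45 mm above the bench).
- sw3 (a joint): Small rocker of that socket (third from the main switch): cap 17 mm wide (y) by 25 mm long (x), pivot at strip x = -23 mm, y = -60 mm; same shape and action as the main rocker. 0 = off (as found), 0.36 = on; about 4 N at the raised end.
- sw3_end (a point): Middle of the outer top edge of the -x end of that small rocker (rides with it): 53 mm above the bench when off, 48.5 mm when on, about 12 mm to the -x side of its pivot. Press down here or a few mm inside to switch on.
- socket4 (a point): Centre of the mouth of the socket farthest from the main switch (round well 40 mm across, 17 mm deep, at strip x = 18 mm, y = -122 mm, 45 mm above the bench).
- sw4 (a joint): Small rocker of that socket (farthest from the main switch): cap 17 mm wide (y) by 25 mm long (x), pivot at strip x = -23 mm, y = -122 mm; same shape and action as the main rocker. 0 = off (as found), 0.36 = on; about 4 N at the raised end.
- sw4_end (a point): Middle of the outer top edge of the -x end of that small rocker (rides with it): 53 mm above the bench when off, 48.5 mm when on, about 12 mm to the -x side of its pivot. Press down here or a few mm inside to switch on.
- enclosure: Bystander: closed teal plastic enclosure, 72 x 105 x 41 mm, loose on the bench beyond the strip. Origin: middle of its underside.
- ferrite: Bystander: black ferrite ring core, 36 mm across, 15 mm high, lying flat on the robot's side of the strip. Origin: middle of its underside.
- axle: Bystander: steel spool axle, 125 mm long, 8 mm thick, with two 18 mm square collars, lying on the robot's side of the strip. Origin: under its middle; y along it.
- standoff_kit: Bystander: open tray of white nylon standoffs, 78 x 112 x 24 mm, loose on the bench beyond the strip. Origin: middle of its underside.
There are look-alikes about, which are no part of the job. Of the things like the charger, leave any that is purple; of the rest the larger one is meant.

How it is judged:
By the outcome, as a careful person would: the job done as asked, in the order asked, and still so for the second after the job is handed in, with the robot touching nothing.
It also fails if it takes over 40 s, if anything falls off the work surface, if the arm or the gripper's body presses on something with over 40 N, if the wrist force passes 120 N, or if a joint passes its speed limit or range.

## Working session

There is one attempt and no reset: what is moved stays moved. The work goes in short steps, Python scripts to look and compute and a shell command to move; the robot and the scene stay as the last step left them, time stands still between calls to the robot, and variables do not carry over. Pictures are saved under pics/ and viewed, at most 10 in all, crops included, and the job is handed in when it is done.

```bash
mkdir -p pics
cat > h.py <<'E'
import numpy as np, cv2
from station import arm, grab_frame, camera_params, spot_in
def pix(name,X):
    c=camera_params(name);p=np.array(c["R"])@np.array(X)+np.array(c["t"]).ravel()
    s=p[:2]/p[2];s=s*(1+c["k1"]*(s@s));m=np.array(c["mtx"]);return m[:2,:2]@s+m[:2,2]
def ray(name,uv):
    c=camera_params(name);m=np.array(c["mtx"]);d=np.linalg.solve(m[:2,:2],np.array(uv,float)-m[:2,2])
    s=d.copy()
    for _ in range(20): s=d/(1+c["k1"]*(s@s))
    R=np.array(c["R"]);t=np.array(c["t"]).ravel()
    return -R.T@t, R.T@np.array([s[0],s[1],1.])
def atz(name,uv,z):
    o,d=ray(name,uv);return o+d*(z-o[2])/d[2]
def atd(name,uv,dep):
    o,d=ray(name,uv);return o+d*dep
E
python3 - <<'E'
from h import *
for n in("scene","top"):
    im,d=grab_frame(n);cv2.imwrite(f"pics/{n}0.png",im)
    o,_=ray(n,(320,240));print(n,o.round(3))
    for q in("strip","charger","cutout_top","main_end","sw1_end"):
        for r in spot_in(q,n)[:5]:
            u,v=map(int,r["uv"]);z=d[v,u];print(q,r["uv"],round(r["confidence"],2),atd(n,r["uv"],z).round(3) if z else None)
s=arm.get_state();print(s["eef_pos"],s["ee_rot"],s["t"])
E
```

```text
scene [1.141 0.075 0.429]
strip [350.8, 261.1] 0.87 [0.631 0.04  0.044]
strip [341.8, 232.2] 0.29 [0.564 0.019 0.048]
charger [190.7, 294.9] 0.97 [ 0.714 -0.173  0.026]
charger [258.3, 241.7] 0.73 [ 0.641 -0.093  0.073]
cutout_top [429.5, 251.6] 0.56 [0.609 0.151 0.055]
main_end [422.1, 237.2] 0.76 [0.561 0.143 0.048]
main_end [381.0, 235.6] 0.58 [0.563 0.08  0.046]
main_end [278.6, 313.9] 0.34 [ 0.747 -0.041  0.039]
sw1_end [381.1, 235.6] 0.7 [0.563 0.081 0.046]
sw1_end [416.5, 226.3] 0.54 [ 0.453  0.143 -0.001]
top [ 0.484 -0.015  0.886]
strip [289.6, 253.7] 0.83 [0.582 0.031 0.045]
charger [389.0, 226.4] 0.98 [ 0.619 -0.103  0.073]
charger [437.9, 175.7] 0.87 [ 0.702 -0.176  0.029]
charger [485.5, 243.0] 0.56 [ 0.604 -0.239  0.045]
charger [298.3, 265.1] 0.54 [0.566 0.019 0.05 ]
cutout_top [253.9, 263.9] 0.49 [0.566 0.08  0.048]
cutout_top [204.3, 233.0] 0.44 [0.605 0.148 0.061]
main_end [206.8, 266.8] 0.66 [0.56  0.144 0.049]
main_end [390.8, 303.9] 0.48 [ 0.518 -0.114  0.002]
sw1_end [252.5, 265.5] 0.8 [0.564 0.082 0.047]
[0.29346899 0.60783278 0.22661151] [-3.14153035e+00  4.88309854e-05 -4.49764142e-01] 0.6
```

View pics/top0.png

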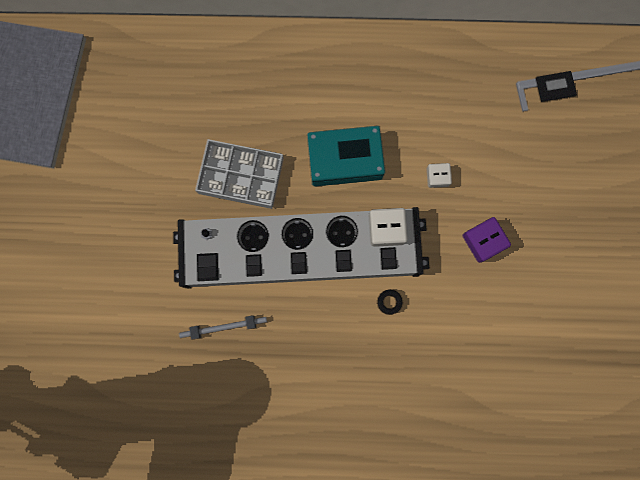

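View pics/scene0.png

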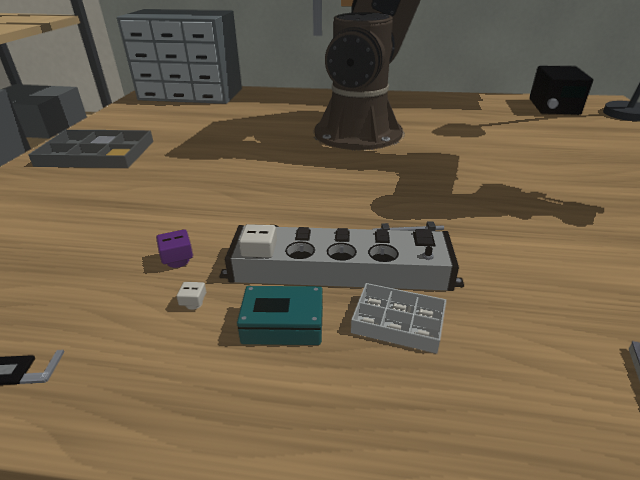

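The strip's main-switch end is on the left in the top view, with the main rocker at (207,267) and the cut-out at (208,233). The large white charger at (388,227) sits in socket 4, whose rocker is at (388,258). The purple block at (487,240) and the small white one at (440,175) are the look-alikes. Next I'll fit the strip pose.

```bash
python3 - <<'E'
from h import *
from scipy.optimize import least_squares
im,d=grab_frame("top")
c=camera_params("top");m=np.array(c["mtx"])
L={"socket1":(18,64,45),"socket2":(18,2,45),"socket3":(18,-60,45),"cutout_top":(24,128,57),
"sw1_end":(-23,64,47),"sw2_end":(-23,2,47),"sw3_end":(-23,-60,47),"sw4_end":(-23,-122,47),"main_end":(-22,128,47)}
# depth-based outline
vv,uu=np.mgrid[195:300,165:440];z=d[195:300,165:440]
P=np.array([atd("top",(u,v),q) for u,v,q in zip(uu.ravel(),vv.ravel(),z.ravel()) if q>0])
S=P[(P[:,2]>.040)&(P[:,2]<.050)&(P[:,0]<.65)&(abs(P[:,1]-.03)<.175)]
mm=cv2.minAreaRect((S[:,:2]*1000).astype(np.float32));print("rect",mm,"z",np.median(S[:,2]))
# pixel fit using dark blobs near sockets (top), rocker blobs
g=cv2.cvtColor(im,cv2.COLOR_BGR2GRAY);_,b=cv2.threshold(g,75,255,cv2.THRESH_BINARY_INV)
n,_,st,ce=cv2.connectedComponentsWithStats(b[200:300,185:412])
print([(ce[i]+[185,200]).round(1).tolist()+[int(st[i,4])] for i in range(1,n) if st[i,4]>30])
def W(p,l):
    l=np.array(l)/1000;C,Sn=np.cos(p[2]),np.sin(p[2])
    return [p[0]+C*l[0]-Sn*l[1],p[1]+Sn*l[0]+C*l[1],l[2]]
blobs=[ce[i]+[185,200] for i in range(1,n) if st[i,4]>30]
p0=[.582,.031,.04]
def match(p):
    o=[]
    for k,l in L.items():
        e=pix("top",W(p,l));q=min(blobs,key=lambda x:np.linalg.norm(x-e))
        if np.linalg.norm(q-e)<8:o.append((k,l,q))
    return o
for _ in range(3):
    M=match(p0)
    f=lambda p:np.concatenate([pix("top",W(p,l))-q for k,l,q in M])
    r=least_squares(f,p0,loss="soft_l1");p0=r.x
print(p0,[k for k,_,_ in M],f(p0).reshape(-1,2).round(1).tolist())
np.save("p.npy",p0)
big=cv2.resize(im[190:310,160:440],None,fx=2.8,fy=2.8,interpolation=cv2.INTER_CUBIC)
L2={"cut":(24,128,60.5),"m":(-38,128,54),"s1":(-35,64,53),"s4":(-35,-122,53),"ch":(18,-122,75),"k":(18,64,45),
"c1":(45,160,45),"c2":(-45,160,45),"c3":(-45,-160,45),"c4":(45,-160,45)}
for k,l in L2.items():
    u=(pix("top",W(p0,l))-[160,190]+.5)*2.8;cv2.drawMarker(big,tuple(int(x) for x in u),(0,0,255),0,10,1)
cv2.imwrite("pics/fit.png",big)
sc,ds=grab_frame("scene")
b2=cv2.resize(sc[200:300,215:475],None,fx=3,fy=3,interpolation=cv2.INTER_CUBIC)
for k,l in L2.items():
    u=(pix("scene",W(p0,l))-[215,200]+.5)*3;cv2.drawMarker(b2,tuple(int(x) for x in u),(0,0,255),0,10,1)
o=np.zeros((big.shape[0]+b2.shape[0],800,3),np.uint8);o[:big.shape[0],:big.shape[1]]=big;o[big.shape[0]:,:b2.shape[1]]=b2[:, :800]
cv2.imwrite("pics/fit.png",o[:600+40][:640]);print(o.shape)
for k in("cut","m","s4"):print(k,np.round(W(p0,L2[k]),4))
E
python3 -c "
import cv2;i=cv2.imread('pics/fit.png');cv2.imwrite('pics/fit.png',cv2.resize(i,(740,int(i.shape[0]*740/i.shape[1]))))"
```

```text
Traceback (most recent call last):
  File "h.py", line 15, in atd
    o,d=ray(name,uv);return o+d*dep
        ~~~^^^^^^^^^
  File "h.py", line 7, in ray
    c=camera_params(name);m=np.array(c["mtx"]);d=np.linalg.solve(m[:2,:2],np.array(uv,float)-m[:2,2])
ValueError: time passes only in moves, steps and waits
[ WARN:0@0.013] global loadsave.cpp:275 findDecoder imread_('pics/fit.png'): can't open/read file: check file path/integrity
Traceback (most recent call last):
AttributeError: 'NoneType' object has no attribute 'shape'
```

```bash
sed -i 's/^from station.*/&\nfrom functools import lru_cache\ncamera_params=lru_cache(None)(camera_params)/' h.py
python3 - <<'E'
from h import *
from scipy.optimize import least_squares
im,d=grab_frame("top");sc,ds=grab_frame("scene")
L={"socket1":(18,64,45),"socket2":(18,2,45),"socket3":(18,-60,45),
"sw1_end":(-23,64,48),"sw2_end":(-23,2,48),"sw3_end":(-23,-60,48),"sw4_end":(-23,-122,48),"main_end":(-22,128,48)}
vv,uu=np.mgrid[195:300,165:440];z=d[195:300,165:440]
P=np.array([atd("top",(u,v),q) for u,v,q in zip(uu.ravel(),vv.ravel(),z.ravel()) if q>0])
S=P[(P[:,2]>.040)&(P[:,2]<.050)&(P[:,0]<.65)&(abs(P[:,1]-.03)<.175)]
print("rect",cv2.minAreaRect((S[:,:2]*1000).astype(np.float32)),"z",np.median(S[:,2]))
g=cv2.cvtColor(im,cv2.COLOR_BGR2GRAY);_,b=cv2.threshold(g,75,255,cv2.THRESH_BINARY_INV)
n,_,st,ce=cv2.connectedComponentsWithStats(b[200:300,188:410])
blobs=[ce[i]+[188,200] for i in range(1,n) if st[i,4]>30]
def W(p,l):
    l=np.array(l)/1000;C,Sn=np.cos(p[2]),np.sin(p[2])
    return [p[0]+C*l[0]-Sn*l[1],p[1]+Sn*l[0]+C*l[1],l[2]]
p0=[.582,.031,.04]
for _ in range(3):
    M=[]
    for k,l in L.items():
        e=pix("top",W(p0,l));q=min(blobs,key=lambda x:np.linalg.norm(x-e))
        if np.linalg.norm(q-e)<8:M.append((k,l,q))
    f=lambda p:np.concatenate([pix("top",W(p,l))-q for k,l,q in M])
    p0=least_squares(f,p0,loss="soft_l1").x
print(p0,[k for k,_,_ in M],f(p0).reshape(-1,2).round(1).tolist())
L2={"cut":(24,128,60.5),"m":(-38,128,54),"s1":(-35,64,53),"s4":(-35,-122,53),"ch":(18,-122,75),"k":(18,64,45),
"c1":(45,160,45),"c2":(-45,160,45),"c3":(-45,-160,45),"c4":(45,-160,45)}
o=[]
for nm,I,y0,x0 in(("top",im,190,165),("scene",sc,205,210)):
    B=cv2.resize(I[y0:y0+105,x0:x0+275],None,fx=2.8,fy=2.8,interpolation=cv2.INTER_CUBIC)
    for k,l in L2.items():
        u=(pix(nm,W(p0,l))-[x0,y0]+.5)*2.8;cv2.drawMarker(B,tuple(int(x) for x in u),(0,0,255),0,10,1)
    o.append(B)
cv2.imwrite("pics/fit.png",np.vstack(o))
for k in("cut","m","s4"):print(k,np.round(W(p0,L2[k]),4))
E
```

```text
rect ((591.6356811523438, 19.511932373046875), (94.37661743164062, 335.5083923339844), 4.079627513885498) z 0.04577325137498467Traceback (most recent call last):
  File "<stdin>", line 23, in <module>
    return func(*args, **kwargs)
    vector_fun = VectorFunction(
        fun_wrapped,
    ...<6 lines>...
        workers=workers
    )
    self._update_fun()
    ~~~~~~~~~~~~~~~~^^
    self.f = self.fun_wrapped(xp_copy(self.x))
             ~~~~~~~~~~~~~~~~^^^^^^^^^^^^^^^^^
    return np.atleast_1d(self.fun(x))
                         ~~~~~~~~^^^
    return self.f(x, *self.args, **self.kwargs)
           ~~~~~~^^^^^^^^^^^^^^^^^^^^^^^^^^^^^^
  File "<stdin>", line 22, in <lambda>
ValueError: need at least one array to concatenate
```

```bash
cat > fit.py <<'E'
from h import *
from scipy.optimize import least_squares
im,d=grab_frame("top");sc,ds=grab_frame("scene")
L={"socket1":(18,64,45),"socket2":(18,2,45),"socket3":(18,-60,45),
"sw1_end":(-23,64,48),"sw2_end":(-23,2,48),"sw3_end":(-23,-60,48),"sw4_end":(-23,-122,48),"main_end":(-22,128,48)}
g=cv2.cvtColor(im,cv2.COLOR_BGR2GRAY);_,b=cv2.threshold(g,75,255,cv2.THRESH_BINARY_INV)
b=b[:,:];b[:,:188]=0;b[:,410:]=0
n,_,st,ce=cv2.connectedComponentsWithStats(b[200:300])
blobs=[ce[i]+[0,200] for i in range(1,n) if st[i,4]>30]
print([(ce[i]+[0,200]).round(1).tolist()+[int(st[i,4])] for i in range(1,n) if st[i,4]>30])
def W(p,l):
    l=np.array(l)/1000;C,Sn=np.cos(p[2]),np.sin(p[2])
    return [p[0]+C*l[0]-Sn*l[1],p[1]+Sn*l[0]+C*l[1],l[2]]
p0=[.5916,.0195,.071]
for _ in range(3):
    M=[]
    for k,l in L.items():
        e=pix("top",W(p0,l));q=min(blobs,key=lambda x:np.linalg.norm(x-e))
        if np.linalg.norm(q-e)<12:M.append((k,l,q))
    f=lambda p:np.concatenate([pix("top",W(p,l))-q for k,l,q in M])
    p0=least_squares(f,p0,loss="soft_l1").x
print(p0,[k for k,_,_ in M],f(p0).reshape(-1,2).round(1).tolist())
L2={"cut":(24,128,60.5),"m":(-38,128,54),"s1":(-35,64,53),"s4":(-35,-122,53),"ch":(18,-122,75),"k":(18,64,45),
"c1":(45,160,45),"c2":(-45,160,45),"c3":(-45,-160,45),"c4":(45,-160,45)}
o=[]
for nm,I,y0,x0 in(("top",im,190,165),("scene",sc,205,210)):
    B=cv2.resize(I[y0:y0+105,x0:x0+275],None,fx=2.8,fy=2.8,interpolation=cv2.INTER_CUBIC)
    for k,l in L2.items():
        u=(pix(nm,W(p0,l))-[x0,y0]+.5)*2.8;cv2.drawMarker(B,tuple(int(x) for x in u),(0,0,255),0,10,1)
    o.append(B)
cv2.imwrite("pics/fit.png",np.vstack(o))
for k in("cut","m","s4"):print(k,np.round(W(p0,L2[k]),4))
E
python3 fit.py
```

```text
[[278.2, 203.4, 105], [341.0, 231.5, 726], [296.7, 233.6, 749], [252.3, 235.8, 755], [395.3, 224.7, 31], [381.9, 225.5, 35], [206.9, 232.3, 71], [388.4, 258.2, 343], [343.4, 260.6, 341], [207.4, 266.8, 593], [298.7, 262.7, 347], [253.6, 265.1, 340], [295.3, 280.0, 461], [392.2, 294.6, 226]]
[0.59237095 0.01850542 0.07955896] ['socket1', 'socket2', 'socket3', 'sw1_end', 'sw2_end', 'sw3_end', 'sw4_end', 'main_end'] [[0.2, 0.2], [0.3, 0.0], [0.6, -0.1], [-0.3, 0.0], [-0.4, 0.1], [-0.0, -0.1], [0.0, -0.1], [-0.4, 0.0]]
cut [0.6061 0.148  0.0605]
m [0.5443 0.1431 0.054 ]
s4 [ 0.5672 -0.1059  0.053 ]
```

View pics/fit.png

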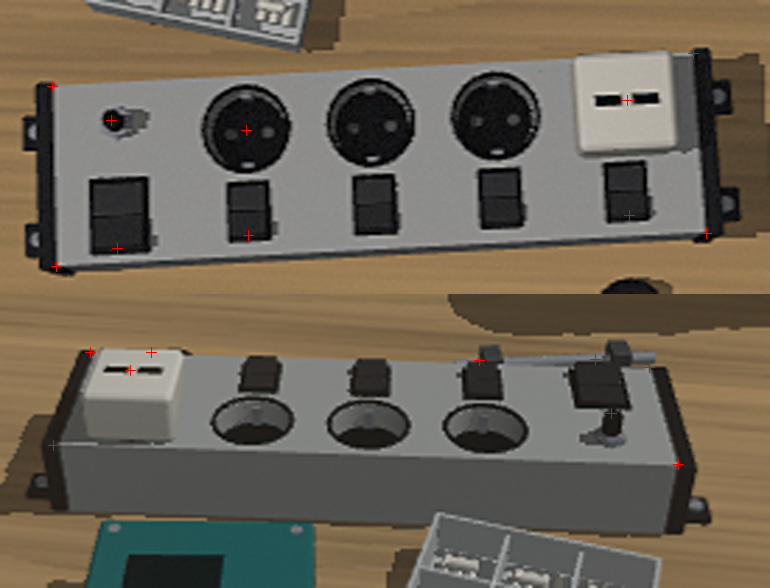

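The fit matches both views, with residuals under 1 px (strip at 0.592, 0.0185, yaw 0.080). Moving above the cut-out with the fingers shut.

```bash
python3 -m jog '[[[481,278,0,0,0,-0.53,0],[481,278,0,0,0,-0.53,0],[481,278,0,0,0,-0.53,0],[481,278,0,0,0,-0.53,0],[481,278,0,0,0,-0.53,0],[481,278,0,0,0,-0.53,0],[481,278,0,0,0,-0.53,0],[481,278,0,0,0,-0.53,0],[481,278,0,0,0,-0.53,0],[481,278,0,0,0,-0.53,0],[481,278,0,0,0,-0.53,0],[481,278,0,0,0,-0.53,0],[481,278,60,0,0,-0.53,0],[481,278,120,0,0,-0.53,0],[481,278,138,0,0,-0.53,0],[481,278,138,0,0,-0.53,0]]]'
cat > look.py <<'E'
import sys
from h import *
n=sys.argv[1];x0,y0,x1,y1=map(int,sys.argv[3:7])
im,_=grab_frame(n);cv2.imwrite("pics/"+sys.argv[2],cv2.resize(im[y0:y1,x0:x1],None,fx=3,fy=3,interpolation=cv2.INTER_CUBIC))
E
python3 look.py scene a1.png 340 160 480 320
```

```text
t: 2.85
eef_pos: [0.6057, 0.149, 0.0886]
ee_rot: [3.141, 0.001, 0.082]
force: [-0.2, 0.5, 0.1]
width: 0.0005
gripper_force: 0.0
```

View pics/a1.png

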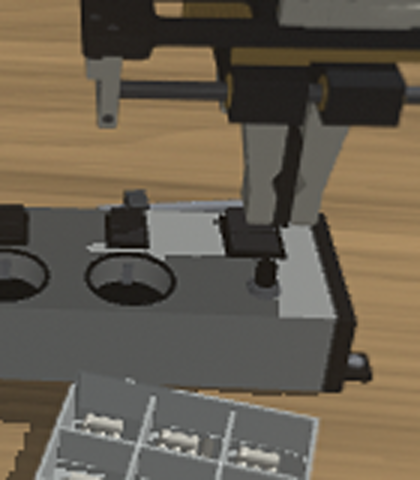

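The shut fingertips are at crop (270,222), straight above the plunger at (265,260). Pressing the cut-out.

```bash
python3 -m jog '[[[0,0,24,0,0,0,0],[0,0,29,0,0,0,0],[0,0,32,0,0,0,0],[0,0,33,0,0,0,0],[0,0,34,0,0,0,0],[0,0,35,0,0,0,0],[0,0,35,0,0,0,0]]]'
```

```text
t: 3.78
eef_pos: [0.6062, 0.1485, 0.0545]
ee_rot: [-3.141, -0.001, 0.081]
force: [-1.9, 0.5, 5.6]
width: 0.0004
gripper_force: 3.1
```

```bash
python3 -m jog '[[[0,0,1,0,0,0,0],[0,0,2,0,0,0,0],[0,0,2,0,0,0,0]]]'; python3 -m jog '[[[0,0,-20,0,0,0,0],[0,0,-60,0,0,0,0],[0,0,-60,0,0,0,0]]]'; python3 look.py scene a2.png 340 160 480 320
python3 - <<'E'
from h import *
_,d=grab_frame("top")
E
```

```text
t: 4.15
eef_pos: [0.6064, 0.1485, 0.0541]
ee_rot: [-3.142, -0.002, 0.081]
force: [-6.5, -0.4, 17.3]
width: 0.0003
gripper_force: 9.0
t: 4.53
eef_pos: [0.6079, 0.1493, 0.1151]
ee_rot: [-3.14, -0.006, 0.081]
force: [0.4, 0.0, 0.2]
width: 0.0005
gripper_force: 0.0
```

View pics/a2.png

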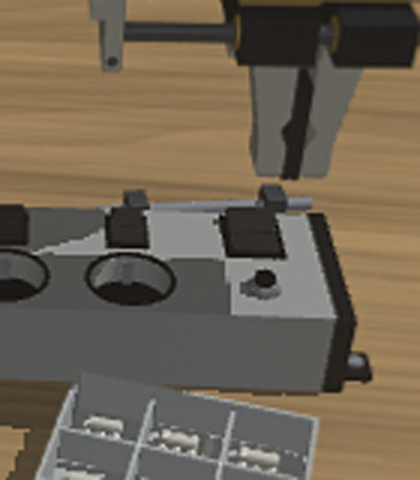

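The cut-out button now sits low in its collar at crop (265,278), so it is home. Next the main rocker, 62 mm back along strip x.

```bash
python3 -m jog '[[[-62,0,0,0,0,0,0],[-62,0,0,0,0,0,0],[-62,0,0,0,0,0,0],[-62,0,45,0,0,0,0],[-62,0,54,0,0,0,0],[-62,0,57,0,0,0,0],[-62,0,59,0,0,0,0],[-62,0,61,0,0,0,0],[-62,0,63,0,0,0,0],[-62,0,63,0,0,0,0]]]'
```

```text
t: 5.88
eef_pos: [0.5445, 0.1437, 0.0489]
ee_rot: [-3.141, -0.001, 0.08]
force: [-0.6, 0.3, 0.2]
width: 0.0003
gripper_force: 0.0
```

```bash
python3 -m jog '[[[0,0,1,0,0,0,0],[0,0,1,0,0,0,0],[0,0,-40,0,0,0,0],[0,0,-60,0,0,0,0],[3,60,-60,0,0,0,0],[3,120,-60,0,0,0,0],[3,180,-60,0,0,0,0],[3,240,-60,0,0,0,0],[3,250,-60,0,0,0,0],[3,250,-60,0,0,0,0],[3,250,-60,0,0,0,0]]]'; python3 look.py scene a3.png 220 130 480 320
```

```text
t: 7.25
eef_pos: [0.5671, -0.1045, 0.1086]
ee_rot: [-3.141, -0.0, 0.081]
force: [0.6, -0.2, 0.4]
width: 0.0005
gripper_force: 0.0
```

View pics/a3.png

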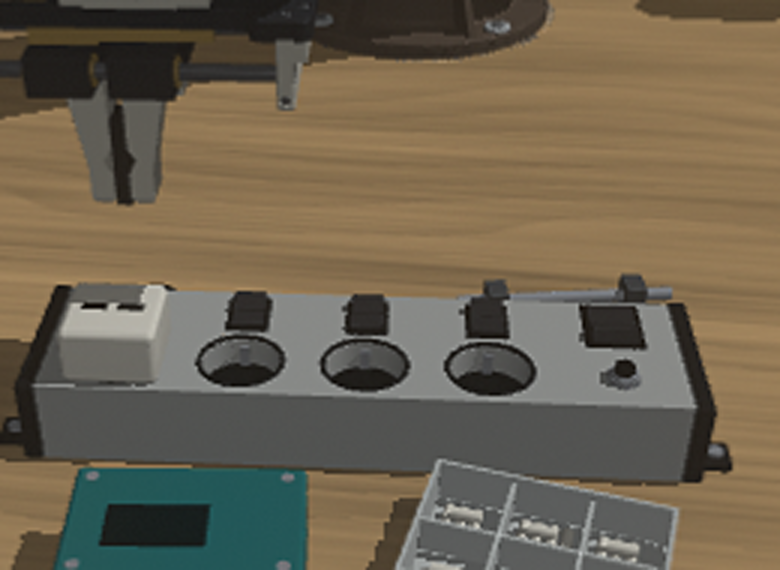

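The main rocker at crop (612,327) has tipped over, with its near end raised. The cut-out is still home, and the other rockers and the charger are unchanged. Pressing switch 4.

```bash
python3 -m jog '[[[0,0,40,0,0,0,0],[0,0,51,0,0,0,0],[0,0,54,0,0,0,0],[0,0,56,0,0,0,0],[0,0,58,0,0,0,0],[0,0,60,0,0,0,0],[0,0,61,0,0,0,0],[0,0,61,0,0,0,0]]]'; python3 -m jog '[[[0,0,-40,0,0,0,0],[0,0,-90,0,0,0,0],[-62,0,-100,0,0,0,0],[-120,0,-100,0,0,0,0],[-120,0,-100,0,0,0,0]]]'
python3 - <<'E'
from h import *
t,d=grab_frame("top");s,_=grab_frame("scene")
r=lambda i:cv2.resize(i,None,fx=2.8,fy=2.8,interpolation=cv2.INTER_CUBIC)
cv2.imwrite("pics/a4.png",np.vstack([r(t[190:295,165:440]),r(s[205:310,210:485])]))
E
```

```text
t: 8.3
eef_pos: [0.5674, -0.1056, 0.0487]
ee_rot: [3.141, -0.001, 0.08]
force: [-3.0, 1.5, 10.2]
width: 0.0004
gripper_force: 4.9
t: 8.93
eef_pos: [0.4435, -0.1157, 0.1479]
ee_rot: [-3.141, -0.0, 0.079]
force: [1.4, 0.3, 0.4]
width: 0.0007
gripper_force: 0.0
```

View pics/a4.png

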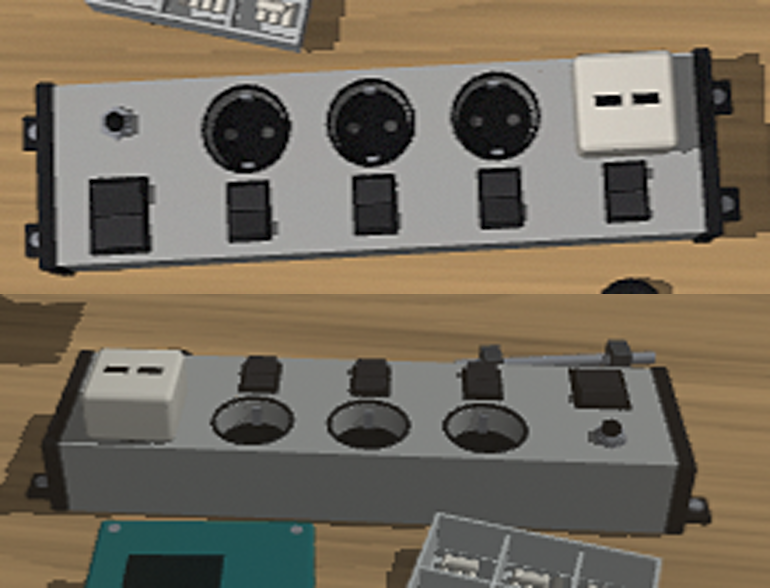

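The shadows of the main rocker (150,195) and switch 4 (650,180) have moved to their +x ends, so both are on. Switches 1–3 still show shadows at their -x ends, so they are off. The cut-out is home and the charger is in place.

```bash
python3 -c "
from station import arm
print(arm.job_done())"
```

```text
the job is handed in; nothing more can be done
None
```

The job is handed in: I pushed the cut-out home, switched on the main rocker, then switched on socket 4's rocker (the charger's socket), leaving the other three off and the charger in place; the final pictures confirm this, but no verdict came back.

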